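# Load the block heater and hold the surface probe on its mark

## Robot

A 6-joint arm with a two-finger parallel gripper is mounted at the origin on the work surface. World frame = base frame: x ahead of the robot, y to its left, z up, the work surface at z = 0. Lengths are in m, angles in rad, forces in N, time in s.
With the tool pointing down it reaches from about 0.25 to 0.725 m from the base axis. Payload 4 kg.
Tool frame: the origin (TCP) lies midway between the tips of the shut fingers; the grasp point (between the pads) lies 19 mm behind it; z points along the fingers, y is the line along which they close (so a half turn about z gives the same grasp; the last joint's range is limited). The gripper opens to 85 mm and grips with 20 to 120 N. Pads are 22 mm wide; open, the fingers measure 114 mm over their backs; the gripper's body (76 mm by 85 mm) begins 54 mm behind the grasp point. The pads swing forward as they close: fully open they stand 13 mm farther back than shut.
Start: joints at [-1.143, 0.241, 0.005, 1.335, 0, 1.571], TCP at [0.207, -0.455, 0.231] pointing down, gripper open.
Joint ranges: [-2.72, 2.72], [-1.05, 1.87], [-1.09, 1.28], [-1.99, 2.15], [-1.42, 1.44], [-3.14, 3.14]. Speed limits (rad/s): [2.79, 2.79, 3.14, 3.14, 3.14, 3.14].

## Interface

Orientations are given as a unit quaternion [x, y, z, w].
In Python, from workcell import get_obs, camera, job_done, silhouettes gives the robot as it stands. The module is installed in compiled form; this text tells all that it offers.
- The arm moves only by the tool drive_tool, never from a script. Its argument "increments" is a list of rows, each a list of 3 entries, a list of its own where there are three numbers: the shift along the world's x, y, z in mm, then the turn, a rotation vector about the world's x, y, z in degrees, then the opening, from 0 (shut) to 1 (fully open). A call has 1 to 8 rows; each row shifts and turns the commanded pose from where the row before left it; what a row does not reach is not made up. A row lasts 1/12 s, in which the tool goes at most 41.7 mm and 7.16 degrees, less where a joint would pass 70% of its speed; a pose out of reach is approached as far as the arm can. A call is refused whole if a number of a shift passes 41.7 or a number of a turn 7.16, either way. A call with a gripper value outside its range is refused whole. The fingers move at their own pace and stop on an object; the grip force is fixed at half the most. Time passes only in rows, so rows that do not move let the fingers close. It gives the time, the measured TCP pose, the force, the opening and the grip force at its end, in the units of the state.
- get_obs(): the state, without advancing time (a new reading comes with each control period).
- camera(name): name is "scene" or "side" or "wrist"; returns a dict with "image" (420x560x3 uint8, red, green, blue), "K" (3x3 intrinsics, pixels), "view" (4x4, takes a point from world to camera coordinates). Camera axes: x right, y down, z forward; pixel columns grow to the right and rows downward; lengths in m; the calibration is good to about 2 mm. A picture is of the moment at which its call begins. There is no depth.
- job_done(): hands the job in; it is judged then, once.
Trained networks look in a picture, given as the dict that the camera call returned (one of the last four; its "shot" number tells which), for a name from the list of things; names that differ only in an ending like _2 or _b are one class to them, and where a whole thing is asked for, a point or a joint stands for the part that bears it (a point fixed in the world has none). Each returns a list of dicts, best first, with "conf" (0 to 1); they miss things now and then, are a little off and sometimes report something else, mostly with a low value. They report only what shows in the picture. A call takes as long as a camera call.
- silhouettes(query, picture): "region" (420x560 bool, what is visible of it) and "bbox" ([left, top, right, bottom] in pixels, round what is visible of it).
The state is a dict: "clock": time; "joint_pos": joint angles; "joint_vel": joint speeds; "tau": joint torques, N m; "eef_pos": TCP position; "tool_rot": TCP orientation; "ft_force": force on the tool from outside, world axes, zero at the start; "ft_torque": the same for the moment, N m; "grip_width": finger opening in m; "grasp_force": force on a finger pad.
Only numpy, scipy, OpenCV 4.12 (cv2) and the standard library are available. Lean on these libraries where they do the work, as an engineer would, in place of code of your own. Each camera call takes 0.05 s, during which the arm holds its last target. There are 200 camera calls.

## Task

Take the tall white-capped sample tube out of the rack and seat it fully in the empty well of the block heater, let go of it, then take the surface-temperature probe out of the rack and hold it upright with its foot inside the ring engraved on the heater's metal block, pressing lightly so that the sprung tip is partly pushed in but not to its stop, and never pushing hard. Finish while still holding the probe there with that light pressure: do not put it down or let go. Leave the other tubes, the tip box and the jar where they are.

Things in the scene. Friction and masses are not known exactly. Their poses are not given: they have to be found in the camera images.
- rack: Grey plastic tube rack, fixed, 75 (x) x 210 (y) x 70 mm high; origin at the centre of its underside. Four holes in one row at y = -75, -25, 25 and 75 mm in its frame, 18 mm wide, floor 10 mm above the rack's underside (60 mm deep). Three of them hold the sample, the probe and the spare tube in any order; the one at y = +75 mm is empty.
- heater: White dry-block heater, fixed, 220 (x) x 200 (y) x 85 mm high, origin at the centre of its underside, panel with black display towards -x. A bare aluminium block, 120 (x) x 130 (y) mm, centred at x = 20 mm, stands 10 mm proud: its level top is 95 mm up. It has two wells and a ring mark. It may stand to the left or the right of the rack.
- free_well (a point): Centre of the mouth of the empty well, on the block's top face, at (45, 32, 95) mm in the heater's frame; z up. 19 mm wide, 40 mm deep, floor flat.
- ring_mark (a point): Centre of the dark ring engraved on the block's top face, 20 mm inner and 23 mm outer diameter, at (-10, 0, 95) mm in the heater's frame; z up. The face inside it is flat and level.
- sample: Sealed sample tube standing in the rack: round-bottomed glass 16 mm in diameter with a paper label, white screw cap 20 mm in diameter and 20 mm high, 105 mm tall over all, 25 g. Origin at the bottom tip, z along the tube to the cap. In the rack the bottom is on the hole's floor and the cap spans 95 to 115 mm above the table. Grip it by the cap.
- probe: Pen-shaped surface probe hanging upright in a rack hole, 72 g. Origin at the centre of the underside of its grey flange (26 mm diameter, 4 mm thick), which rests on the rack's top; z up along the probe. Above the flange a black handle 18 mm in diameter up to z = 90 mm (3 mm button on top); below, a steel barrel 16 mm in diameter to z = -22 mm and a sprung tip to z = -52 mm.
- probe_foot (a point): Centre of the underside of the probe's flat copper foot (8 mm diameter), the lower end of the sprung tip, 52 mm below the probe's origin when not pressed.
- probe_tip (a joint): How far the probe's sprung tip is pushed in: 0 when free, 0.008 m at its stop. The spring needs 0.7 N to start and rises by 0.35 N per mm to 3.5 N at the stop.
- spare: Bystander: shorter capless glass test tube with a rolled rim, 16 mm in diameter, 85 mm tall, in the rack. Origin at the bottom.
- loaded: Bystander: a capped tube exactly like the sample, already standing in the heater's other well. Origin at the bottom.
- tip_box: Bystander: clear box of pipette tips, 120 x 85 x 59 mm high, on the table beyond the work. Origin at the centre of its underside.
- jar: Bystander: closed glass jar, 60 mm in diameter, 80 mm tall, on the table. Origin at the centre of its underside.

How it is judged:
On the way, in this order (a step that is already met when the one before it is completed fails the run):
1. the sample tube is seated in the empty well and let go, the probe still in the rack (z of sample in the frame of free_well between -0.044 and -0.036 m and horizontal distance between sample and free_well below 0.004 m and angle between sample's own z axis and vertical below 0.15 rad and contact force between sample and the fingers below 0.1 N and distance of probe from where it was at the start of the episode below 0.02 m), for 0.2 s.
2. the probe is lifted clear of the rack by the fingers (height (world z) of probe above 0.13 m and contact force between the fingers and probe above 1 N and contact force between probe and rack below 0.05 N), for 0.1 s.
3. the probe's foot presses lightly inside the ring, probe upright (horizontal distance between probe_foot and ring_mark below 0.006 m and angle between probe's own z axis and vertical below 0.14 rad and value of joint probe_tip between 0.001 and 0.0075 m and contact force between probe and heater between 0.7 and 4.5 N and contact force between the fingers and probe above 1 N and contact force between probe and rack below 0.05 N and linear speed of probe below 0.02 m/s), for 0.3 s.
At the end, for the whole second after the job is handed in: Probe still gripped: foot within 6 mm of the ring centre, within 8 degrees of upright, tip pushed in 1 to 7.5 mm, 0.7 to 4.5 N on the heater, still, off the rack. Sample released in the empty well, bottom within 4 mm of its floor. Bystanders within 20 mm of their starts (all of step 3 and z of sample in the frame of free_well between -0.044 and -0.036 m and horizontal distance between sample and free_well below 0.004 m and angle between sample's own z axis and vertical below 0.15 rad and contact force between sample and the fingers below 0.1 N and distance of each of spare, loaded, tip_box, jar from where it was at the start of the episode below 0.02 m); the arm keeps its last pose, push and grip.
It fails at once if the probe is pushed hard (over 12 N) against the heater (contact force between probe and heater above 12 N).
It fails at once if the spare is disturbed by more than 20 mm (distance of spare from where it was at the start of the episode above 0.02 m).
It fails at once if the loaded is disturbed by more than 20 mm (distance of loaded from where it was at the start of the episode above 0.02 m).
It fails at once if the tip_box is disturbed by more than 20 mm (distance of tip_box from where it was at the start of the episode above 0.02 m).
It fails at once if the jar is disturbed by more than 20 mm (distance of jar from where it was at the start of the episode above 0.02 m).
It also fails if it takes over 61 s, if anything falls off the work surface, if the arm or the gripper's body presses on something with over 40 N, if the wrist force passes 120 N, or if a joint passes its speed limit or range.

## Working session

There is one attempt and no reset: what is moved stays moved. The work goes in short steps, Python scripts to look and compute and a tool call to move; the robot and the scene stay as the last step left them, time stands still between calls to the robot, and variables do not carry over. Pictures are saved under pics/ and viewed, at most 10 in all, crops included, and the job is handed in when it is done.

Besides the shell and the picture viewer there is one more tool, called after "Request:" as name(argument=value, ...), one argument or row to a line, values as JSON. drive_tool: Moves the arm, as the interface text tells. Its arguments: {"type":"object","properties":{"increments":{"type":"array"}},"required":["increments"]}

```bash
mkdir -p pics
cat > h.py <<'E'
import numpy as np, cv2
from workcell import get_obs, camera, job_done, silhouettes
def proj(c,p):
    q=c["view"]@np.append(p,1); u=c["K"]@q[:3]; return u[:2]/u[2]
def ray(c,px):
    R=c["view"][:3,:3];t=c["view"][:3,3]
    d=R.T@np.linalg.inv(c["K"])@np.array([px[0],px[1],1.]); return -R.T@t,d/np.linalg.norm(d)
def onz(c,px,z):
    o,d=ray(c,px); return o+d*(z-o[2])/d[2]
def tri(obs):
    A=np.zeros((3,3));b=np.zeros(3);L=[ray(*o) for o in obs]
    for o,d in L: M=np.eye(3)-np.outer(d,d);A+=M;b+=M@o
    p=np.linalg.solve(A,b); return p,[np.linalg.norm((np.eye(3)-np.outer(d,d))@(p-o))*1e3 for o,d in L]
def save(n,c): cv2.imwrite("pics/"+n+".png",c["image"][:,:,::-1])
E
python3 - <<'E'
from h import *
np.set_printoptions(precision=3,suppress=True)
o=get_obs();print(o)
ims=[]
for n in("scene","side"):
    c=camera(n);ims.append(c["image"]);print(n,ray(c,(280,210)))
    for q in("rack","heater","sample","probe","spare","loaded","tip_box","jar"):
        for r in silhouettes(q,c)[:3]: print(q,round(r["conf"],2),r["bbox"],r["region"].sum())
    save(n,c)
cv2.imwrite("pics/both.png",cv2.resize(np.vstack(ims),(560,840))[:, :, ::-1]) if 0 else None
E
```

```text
{'clock': 0.0, 'joint_pos': array([-1.143,  0.241,  0.004,  1.335, -0.   ,  1.571]), 'joint_vel': array([-0.   ,  0.   ,  0.   ,  0.   ,  0.   , -0.001]), 'tau': array([  0.   , -37.232,  25.241,   0.017,   0.   ,   0.   ]), 'eef_pos': array([ 0.207, -0.454,  0.23 ]), 'tool_rot': array([ 0.977,  0.212, -0.   , -0.001]), 'ft_force': array([ 0.105,  1.676, -0.366]), 'ft_torque': array([-0.013, -0.018,  0.101]), 'grasp_force': 0.0, 'grip_width': 0.08519734519324569}
scene (array([ 1.078, -0.209,  0.748]), array([-0.527,  0.273, -0.805]))
rack 0.86 [125.5, 167.7, 233.2, 266.1] 4569
heater 0.55 [284.0, 103.7, 412.5, 216.2] 9262
sample 0.72 [162.1, 196.4, 177.1, 212.9] 203
probe 0.87 [132.1, 197.7, 157.1, 233.5] 419
spare 0.52 [184.4, 185.1, 193.2, 199.7] 122
loaded 0.54 [340.5, 133.8, 349.6, 159.9] 200
tip_box 0.62 [198.8, 266.3, 276.3, 345.1] 3625
jar 0.73 [334.9, 219.6, 368.2, 265.6] 1178
side (array([ 0.253, -0.472,  0.505]), array([ 0.518,  0.611, -0.599]))
rack 0.71 [212.4, 238.4, 366.2, 348.6] 8850
heater 0.76 [94.9, 134.9, 238.1, 245.4] 10172
sample 0.84 [296.6, 250.8, 310.5, 285.8] 390
probe 0.75 [330.7, 238.1, 346.9, 296.1] 802
spare 0.62 [264.7, 255.1, 276.9, 271.7] 219
loaded 0.65 [99.8, 134.2, 242.3, 241.4] 9983
loaded 0.6 [182.7, 129.2, 194.0, 163.2] 314
tip_box 0.81 [331.8, 194.0, 415.6, 255.8] 3532
jar 0.68 [260.5, 148.9, 285.5, 192.6] 1044
jar 0.59 [94.6, 133.2, 239.9, 248.6] 10059
```

View pics/scene.png

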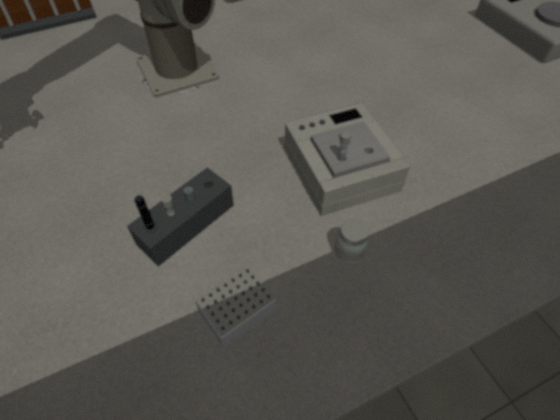

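View pics/side.png

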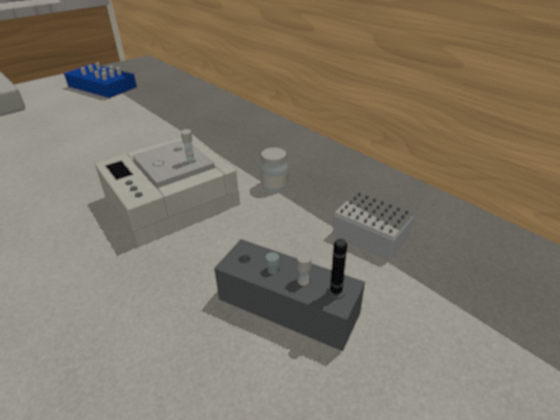

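The scene view shows the probe (145,212), sample (169,205), spare (189,192) and empty hole (209,183) in the rack, with the heater on its +y side: free well (369,151), loaded tube (344,146). The side view shows the ring at about (158,163), the free well at about (178,150) and the sample cap at (304,262).

```bash
cat >> h.py <<'E'
from scipy.optimize import minimize
def box(cx,sx,sy,z0,z1): return np.array([[cx+a*sx/2,b*sy/2,z] for a in(-1,1) for b in(-1,1) for z in(z0,z1)])
RACK=box(0,.075,.21,0,.07); HEAT=np.vstack([box(0,.22,.2,0,.085),box(.02,.12,.13,.085,.095)])
def place(P,x,y,a):
    c,s=np.cos(a),np.sin(a); return P@np.array([[c,s,0],[-s,c,0],[0,0,1]])+[x,y,0]
def hull(c,P):
    return cv2.convexHull(np.array([proj(c,p) for p in P],np.float32))
def fit(P,views,x0):
    # views: (cam, region); compare hull masks, 4x supersampled
    T=[]
    for c,r in views:
        n,l,s,_=cv2.connectedComponentsWithStats(r.astype(np.uint8)); k=1+np.argmax(s[1:,4])
        ct=max(cv2.findContours((l==k).astype(np.uint8),0,1)[0],key=len)
        m=np.zeros(r.shape,np.uint8);cv2.fillConvexPoly(m,cv2.convexHull(ct),1);T.append(cv2.resize(m,None,fx=2,fy=2,interpolation=0))
    def cost(v):
        t=0
        for (c,_),m in zip(views,T):
            g=np.zeros_like(m);h=hull(c,place(P,*v))*2+.5
            cv2.fillConvexPoly(g,np.round(h*16).astype(np.int32),1,shift=4); t+=(g!=m).sum()/m.sum()
        return t
    best=None
    for da in np.linspace(-.6,.6,7):
        s=[[x0[0],x0[1],x0[2]+da]]+[[x0[0]+.03*(i==0),x0[1]+.03*(i==1),x0[2]+da+.15*(i==2)] for i in range(3)]
        r=minimize(cost,s[0],method="Nelder-Mead",options=dict(initial_simplex=s,xatol=1e-4,fatol=1e-5))
        if best is None or r.fun<best.fun: best=r
    return best.x,best.fun
E
python3 - <<'E'
from h import *
np.set_printoptions(precision=4,suppress=True)
C=[camera("scene"),camera("side")]
S={}
for q in("rack","heater","sample","probe","spare","loaded"):
    S[q]=[]
    for c in C:
        L=silhouettes(q,c); L=[r for r in L if q!="loaded" or r["region"].sum()<1000]
        S[q].append(L[0] if L else None)
bc=lambda r:np.array([(r["bbox"][0]+r["bbox"][2])/2,(r["bbox"][1]+r["bbox"][3])/2])
for q in("sample","probe","spare","loaded"):
    print(q,tri([(c,bc(r)) for c,r in zip(C,S[q]) if r]))
print("well",tri([(C[0],(369,151)),(C[1],(178,150))]),onz(C[1],(158,163),.095))
ctr=lambda q,z:onz(C[0],bc(S[q][0]),z)
for q,P,z,a0s in(("rack",RACK,.04,None),("heater",HEAT,.05,None)):
    x=ctr(q,z)
    a0= 0
    if q=="rack":
        a,b=onz(C[0],(209,183),.07),onz(C[0],(145,228),.07); d=(a-b); a0=np.arctan2(d[1],d[0])-np.pi/2
    else:
        a,b=onz(C[0],(369,151),.095),onz(C[0],(345,116),.085); d=a-b; a0=np.arctan2(d[1],d[0])-.2
    v,f=fit(P,[(c,r["region"]) for c,r in zip(C,S[q])],[x[0],x[1],a0]); print(q,v,f)
    pts=[[0,y,.07] for y in(-.075,-.025,.025,.075)] if q=="rack" else [[.045,.032,.095],[-.01,0,.095]]
    w=place(np.array(pts),*v);print(w);print([np.r_[proj(C[0],p),proj(C[1],p)].round(1) for p in w])
E
```

```text
sample (array([ 0.5423, -0.1783,  0.0913]), [np.float64(2.181897225683986), np.float64(2.1818972256839673)])
probe (array([ 0.5639, -0.2244,  0.1153]), [np.float64(1.6503310463614673), np.float64(1.6503310463614485)])
spare (array([ 0.248 , -0.4776,  0.5116]), [np.float64(8.618913700976204e-14)])
loaded (array([0.5844, 0.1965, 0.1223]), [np.float64(1.2464906235274356), np.float64(1.2464906235274222)])
well (array([0.5899, 0.2551, 0.0903]), [np.float64(0.5546889292783579), np.float64(0.5546889292783008)]) [0.5295 0.2253 0.095 ]
rack [ 0.5336 -0.155   0.372 ] 0.04331288028880069
[[ 0.5609 -0.2249  0.07  ]
 [ 0.5427 -0.1783  0.07  ]
 [ 0.5245 -0.1318  0.07  ]
 [ 0.5064 -0.0852  0.07  ]]
[array([149.8, 227.1, 336.1, 291.8]), array([170.1, 211.9, 303.5, 280. ]), array([189.3, 197.3, 272.9, 268.8]), array([207.6, 183.5, 244.1, 258.4])]
heater [ 0.5402  0.2247 -0.0913] 0.031690335394211774
[[0.588  0.2525 0.095 ]
 [0.5303 0.2256 0.095 ]]
[array([367.8, 149.5, 177.2, 148.6]), array([342.8, 136.3, 158.3, 162.8])]
```

Request:
drive_tool(
  increments=[
    [[26,21,2],[0,0,6.7],1],
    [[26,21,2],[0,0,6.7],1],
    [[26,21,2],[0,0,6.7],1],
    [[26,21,2],[0,0,6.7],1],
    [[26,21,2],[0,0,6.7],1],
    [[26,21,2],[0,0,6.7],1],
    [[26,21,2],[0,0,6.7],1],
    [[26,21,2],[0,0,6.7],1],
  ],
)

```text
clock: 2.27
eef_pos: [0.4165, -0.2857, 0.2475]
tool_rot: [0.775, 0.632, -0.0, 0.0]
ft_force: [0.5, -0.1, 0.5]
grip_width: 0.0854
grasp_force: 0.0
```

Request:
drive_tool(
  increments=[
    [[25,22,1],[0,0,6.7],1],
    [[25,22,1],[0,0,6.7],1],
    [[25,22,1],[0,0,6.7],1],
    [[25,21,1],[0,0,6.7],1],
    [[25,21,0],[0,0,6.4],1],
    [[0,0,0],[0,0,0],1],
    [[0,0,0],[0,0,0],1],
  ],
)

```text
clock: 2.85
eef_pos: [0.5414, -0.1775, 0.2506]
tool_rot: [0.563, 0.826, -0.0, -0.0]
ft_force: [-0.0, -0.0, -0.5]
grip_width: 0.0854
grasp_force: 0.0
```

Run:
```python
from h import *
np.set_printoptions(precision=4,suppress=True)
o=get_obs();print(o["eef_pos"],o["tool_rot"],o["joint_pos"])
c=camera("wrist");save("w1",c);print(ray(c,(280,210)))
for q in("sample","probe","spare","rack"):
    for r in silhouettes(q,c)[:2]: print(q,round(r["conf"],2),r["bbox"])
for p in([.5427,-.1783,.115],[.5427,-.1783,.095],[.5427,-.1783,.07],[.561,-.225,.16],[.5064,-.0852,.07]):print(proj(c,p))
```

```text
[ 0.5414 -0.1775  0.2506] [ 0.5631  0.8264 -0.0002 -0.0004] [-0.3168  0.3759  0.2428  1.4386 -0.0002  0.8795]
(array([ 0.517 , -0.1148,  0.3927]), array([ 0.1064, -0.2251, -0.9685]))
sample 0.81 [266.4, 184.3, 289.9, 221.3]
probe 0.9 [267.4, 230.6, 289.6, 293.8]
probe 0.41 [265.2, 187.0, 289.1, 218.0]
spare 0.57 [267.0, 135.2, 291.4, 158.1]
rack 0.67 [237.5, 56.2, 319.1, 268.8]
[275.3747 206.981 ]
[275.3245 201.8524]
[275.27   196.2863]
[275.3901 282.9444]
[275.6451  90.6339]
```

View pics/w1.png

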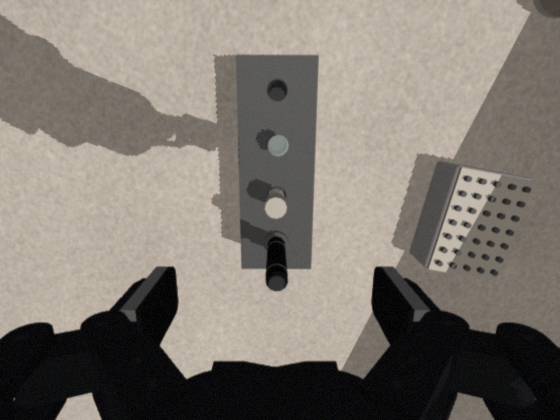

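The wrist view shows the sample cap at (276,207), the probe button at (277,283) and the spare at (278,146). The estimate projects to (275.4,207), so the measurements agree. I'll descend, with a few mm of offset away from the probe.

Request:
drive_tool(
  increments=[
    [[0,2.5,-25],[0,0,0],1],
    [[0,0,-25],[0,0,0],1],
    [[0,0,-25],[0,0,0],1],
    [[0,0,-25],[0,0,0],1],
    [[0,0,-25],[0,0,0],1],
    [[0,0,-20],[0,0,0],1],
    [[0,0,-14],[0,0,0],1],
    [[0,0,0],[0,0,0],1],
  ],
)

```text
clock: 3.77
eef_pos: [0.5372, -0.1766, 0.089]
tool_rot: [0.565, 0.825, -0.001, -0.003]
ft_force: [-1.0, 0.8, -0.4]
grip_width: 0.0853
grasp_force: 0.0
```

Request:
drive_tool(
  increments=[
    [[0,0,0],[0,0,0],0.5],
    [[0,0,0],[0,0,0],0.3],
    [[0,0,0],[0,0,0],0.1],
    [[0,0,0],[0,0,0],0],
    [[0,0,0],[0,0,0],0],
    [[0,0,0],[0,0,0],0],
    [[0,0,0],[0,0,0],0],
    [[0,0,0],[0,0,0],0],
  ],
)

```text
clock: 4.43
eef_pos: [0.5413, -0.1766, 0.0933]
tool_rot: [0.564, 0.826, 0.0, 0.001]
ft_force: [-0.2, -0.5, 4.8]
grip_width: 0.018
grasp_force: 58.5
```

Request:
drive_tool(
  increments=[
    [[0,0,8],[0,0,0],0],
    [[0,0,15],[0,0,0],0],
    [[0,0,20],[0,0,0],0],
    [[0,0,25],[0,0,0],0],
    [[0,0,25],[0,0,0],0],
    [[0,0,25],[0,0,0],0],
    [[0,0,12],[0,0,0],0],
    [[0,0,0],[0,0,0],0],
  ],
)

```text
clock: 5.1
eef_pos: [0.5419, -0.177, 0.2262]
tool_rot: [0.564, 0.826, 0.001, 0.003]
ft_force: [0.9, -0.0, 0.7]
grip_width: 0.0179
grasp_force: 59.0
```

Run:
```python
from h import *
np.set_printoptions(precision=4,suppress=True)
o=get_obs();print(o["eef_pos"],o["tool_rot"],o["grip_width"],o["grasp_force"],o["ft_force"])
c=camera("wrist");s=camera("side");k=camera("scene")
cv2.imwrite("pics/g1.png",np.hstack([c["image"][120:420,140:420],cv2.resize(s["image"][150:350,200:400],(300,300))])[:,:,::-1])
for n,i in(("w",c),("side",s),("scene",k)):
    for q in("sample","probe"):
        for r in silhouettes(q,i)[:2]: print(n,q,round(r["conf"],2),r["bbox"])
```

```text
[ 0.5419 -0.177   0.2262] [0.5642 0.8257 0.0007 0.003 ] 0.017880386626234226 58.98990333080292 [ 0.9377 -0.0429  0.7455]
w sample 0.9 [253.8, 214.0, 296.7, 322.8]
side sample 0.91 [295.9, 173.5, 316.9, 244.3]
side probe 0.93 [330.4, 237.2, 347.9, 298.1]
side probe 0.41 [213.7, 239.6, 365.4, 351.5]
scene sample 0.57 [140.1, 151.0, 166.9, 190.6]
scene probe 0.57 [131.5, 195.2, 158.4, 231.4]
```

View pics/g1.png

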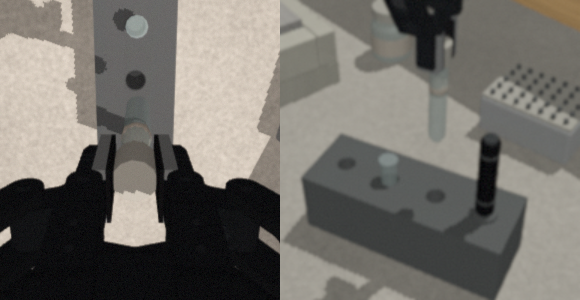

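The tube is held by the cap and hangs about vertical. The wrist crop shows the cap between the pads, and the side crop shows the bottom clear of the rack. I'll raise it above the loaded cap and carry it over the well.

Request:
drive_tool(
  increments=[
    [[0,10,15],[0,0,0],0],
    [[2,20,20],[0,0,0],0],
    [[3,30,15],[0,0,0],0],
    [[4,35,0],[0,0,0],0],
    [[4,35,0],[0,0,0],0],
    [[4,35,0],[0,0,0],0],
    [[4,35,0],[0,0,0],0],
    [[4,35,0],[0,0,0],0],
  ],
)

```text
clock: 6.22
eef_pos: [0.5653, 0.0602, 0.2721]
tool_rot: [0.564, 0.826, -0.0, -0.0]
ft_force: [0.5, 0.1, -0.2]
grip_width: 0.0177
grasp_force: 59.0
```

Request:
drive_tool(
  increments=[
    [[4,35,0],[0,0,0],0],
    [[4,35,0],[0,0,0],0],
    [[4,35,0],[0,0,0],0],
    [[4,35,0],[0,0,0],0],
    [[3,30,0],[0,0,0],0],
    [[2,18,0],[0,0,0],0],
    [[0,8,0],[0,0,0],0],
    [[0,0,0],[0,0,0],0],
  ],
)

```text
clock: 6.88
eef_pos: [0.586, 0.2563, 0.2712]
tool_rot: [0.563, 0.826, -0.001, -0.0]
ft_force: [0.6, -0.5, -1.1]
grip_width: 0.0179
grasp_force: 59.0
```

Request:
drive_tool(
  increments=[
    [[0,0,0],[0,0,0],0],
    [[0,0,0],[0,0,0],0],
    [[0,0,0],[0,0,0],0],
  ],
)

```text
clock: 7.13
eef_pos: [0.5866, 0.2529, 0.2726]
tool_rot: [0.565, 0.825, -0.0, 0.0]
ft_force: [-0.4, -0.2, 0.7]
grip_width: 0.0178
grasp_force: 59.0
```

```bash
cat >> h.py <<'E'
from scipy.optimize import least_squares
def tubepts(b,t,L=.105,r=.008):
    # rings of the glass part, axis tilt t=(tx,ty)
    z=np.array([t[0],t[1],1]);z/=np.linalg.norm(z);x=np.cross([0,1,0],z);y=np.cross(z,x)
    return b,z,x,y
def regmid(reg,n=None):
    ys,xs=np.nonzero(reg); return np.array([[xs[ys==y].mean(),y] for y in np.unique(ys)])
E
python3 - <<'E'
from h import *
np.set_printoptions(precision=4,suppress=True)
o=get_obs();print(o["eef_pos"],o["tool_rot"],o["joint_pos"])
c=camera("wrist");s=camera("side");k=camera("scene")
crop=lambda i,x,y,w,h,W,H:cv2.resize(i["image"][y:y+h,x:x+w],(W,H),interpolation=2)
cv2.imwrite("pics/g2.png",np.hstack([crop(c,110,60,300,360,300,360),crop(s,90,50,160,180,320,360)])[:,:,::-1]);
cv2.imwrite("pics/g2s.png",k["image"][:,:,::-1])
for n,i in(("w",c),("side",s),("scene",k)):
    for q in("sample","heater"):
        for r in silhouettes(q,i)[:2]:
            print(n,q,round(r["conf"],2),r["bbox"])
            if q=="sample": m=regmid(r["region"]);print(m[::6].tolist(),m[-1])
    for p in([.5885,.253,.095],[.5303,.2256,.095]): print(n,proj(i,p))
    b=o["eef_pos"]+[.001,-.001,-.0785];print("pred tip",proj(i,b),"cap",proj(i,b+[0,0,.105]))
E
```

```text
[0.5866 0.2529 0.2726] [ 0.565   0.8251 -0.0001  0.0002] [ 0.4072  0.5254  0.5307  1.5761 -0.0003  1.6081]
w sample 0.71 [253.5, 212.9, 295.9, 323.8]
[[277.5, 216.0], [277.5, 222.0], [277.5, 228.0], [277.5, 234.0], [276.5, 240.0], [276.5, 246.0], [275.5, 252.0], [275.0, 258.0], [275.5, 264.0], [274.5, 270.0], [274.0, 276.0], [274.0, 282.0], [274.0, 288.0], [274.0, 294.0], [274.5, 300.0], [274.5, 306.0], [274.5, 312.0], [274.0, 318.0]] [274.5 320. ]
w heater 0.78 [95.7, 57.4, 362.9, 291.3]
w [275.9874 196.1949]
w [211.9546 200.6043]
pred tip [274.9516 226.4067] cap [275.4628 305.1564]
side sample 0.86 [160.2, 48.6, 174.1, 109.3]
[[161.0, 49.0], [163.0, 55.0], [163.5, 61.0], [162.5, 67.0], [164.0, 73.0], [165.0, 79.0], [166.0, 85.0], [167.0, 91.0], [167.5, 97.0], [168.5, 103.0]] [168.5 106. ]
side sample 0.4 [331.3, 238.0, 347.0, 296.2]
[[339.5, 238.0], [340.5, 244.0], [339.5, 250.0], [339.0, 256.0], [338.5, 262.0], [338.0, 268.0], [337.0, 274.0], [337.0, 280.0], [335.5, 286.0], [335.5, 292.0], [336.5, 298.0]] [336.5 298. ]
side heater 0.62 [94.7, 135.9, 239.9, 247.3]
side [177.323  148.3877]
side [158.2832 162.8118]
pred tip [168.7207 103.452 ] cap [158.2433  47.5927]
scene sample 0.57 [372.9, 68.4, 389.3, 114.2]
[[385.5, 66.0], [384.0, 72.0], [383.0, 78.0], [383.5, 84.0], [382.0, 90.0], [380.5, 96.0], [379.0, 102.0], [378.0, 108.0], [377.0, 114.0]] [377. 116.]
scene heater 0.63 [280.8, 103.4, 412.1, 216.1]
scene [368.0941 149.5547]
scene [342.8369 136.3216]
pred tip [376.556  113.4354] cap [388.3674  66.8202]
```

View pics/g2.png

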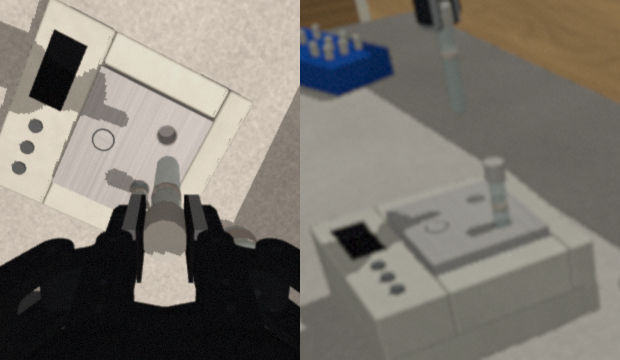

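The wrist crop shows the well at full-image (277,194) and the ring at (213,199), within 2 px of prediction. The tube tip is at (277,214). I'll lower to just above the mouth and compare tip and well there.

Request:
drive_tool(
  increments=[
    [[0,0,-15],[0,0,0],0],
    [[0,0,-20],[0,0,0],0],
    [[0,0,-20],[0,0,0],0],
    [[0,0,-15],[0,0,0],0],
    [[0,0,-6],[0,0,0],0],
    [[0,0,0],[0,0,0],0],
    [[0,0,0],[0,0,0],0],
    [[0,0,0],[0,0,0],0],
  ],
)

```text
clock: 8.25
eef_pos: [0.5872, 0.2549, 0.1978]
tool_rot: [0.564, 0.826, 0.001, 0.001]
ft_force: [-0.6, -0.4, 0.9]
grip_width: 0.018
grasp_force: 59.0
```

```bash
cat >> h.py <<'E'
_a=np.linspace(0,2*np.pi,24,endpoint=False)
def tube(v):
    z=np.array([v[3],v[4],1.]);z/=np.linalg.norm(z);x=np.cross([0,1,0],z);x/=np.linalg.norm(x);y=np.cross(z,x)
    P=[]
    for h,r in((0.0005,.0027),(.002,.0053),(.0045,.0072),(.008,.008),(.085,.008)):
        P+= [np.array(v[:3])+z*h+r*(np.cos(a)*x+np.sin(a)*y) for a in _a]
    return np.array(P)
def fittube(views,x0):
    # views (cam,region,rowslice)
    def cost(v):
        t=1e-5*0+ (np.hypot(v[3],v[4])/.1)**2*.01
        for c,reg,sl in views:
            g=np.zeros((840,1120),np.uint8);h=hull(c,tube(v))*2+.5
            cv2.fillConvexPoly(g,np.round(h*16).astype(np.int32),1,shift=4)
            m=cv2.resize(reg.astype(np.uint8),None,fx=2,fy=2,interpolation=0)
            s=slice(sl[0]*2,sl[1]*2); t+=(g[s]!=m[s]).sum()/m[s].sum()
        return t
    s=np.array([x0]*6,float); 
    for i,d in enumerate((.004,.004,.005,.04,.04)): s[i+1,i]+=d
    r=minimize(cost,x0,method="Nelder-Mead",options=dict(initial_simplex=s,xatol=1e-4,fatol=1e-5,maxiter=600)); return r.x,r.fun
E
python3 - <<'E'
from h import *
np.set_printoptions(precision=4,suppress=True)
o=get_obs();e=o["eef_pos"];print(e,o["ft_force"])
c=camera("wrist");s=camera("side");k=camera("scene")
R=[max(silhouettes("sample",i),key=lambda r:r["conf"]) for i in(c,s,k)]
for r in R: print(r["bbox"],r["conf"])
b=R[1]["bbox"];b2=R[2]["bbox"]
V=[(c,R[0]["region"],(0,262)),(s,R[1]["region"],(int(b[1])+22,420)),(k,R[2]["region"],(int(b2[1])+18,420))]
x0=[e[0]+.001,e[1]-.001,e[2]-.083,0,0]
print(fittube(V,x0),fittube(V[:1],x0),fittube(V[:2],x0))
crop=lambda i,x,y,w,h,W,H:cv2.resize(i["image"][y:y+h,x:x+w],(W,H),interpolation=2)
cv2.imwrite("pics/g3.png",np.hstack([crop(c,200,140,150,150,450,450),crop(s,130,90,90,120,330,450)])[:,:,::-1])
# dark well ellipse in wrist
g=cv2.cvtColor(c["image"],cv2.COLOR_RGB2GRAY);w=proj(c,[.5885,.253,.095]);print("w pred",w)
E
```

```text
[0.5872 0.2549 0.1978] [-0.5867 -0.4094  0.8616]
[254.2, 214.1, 299.0, 318.5] 0.65
[165.8, 88.0, 181.9, 140.8] 0.93
[366.4, 101.6, 382.0, 141.8] 0.71
(array([ 0.5891,  0.2548,  0.1151,  0.0025, -0.0312]), np.float64(0.31773967147856796)) (array([ 0.5895,  0.2559,  0.1162, -0.0192, -0.0065]), np.float64(0.03301876222693006)) (array([ 0.59  ,  0.2553,  0.1137, -0.014 , -0.022 ]), np.float64(0.10770759054046918))
w pred [274.535 218.394]
```

View pics/g3.png

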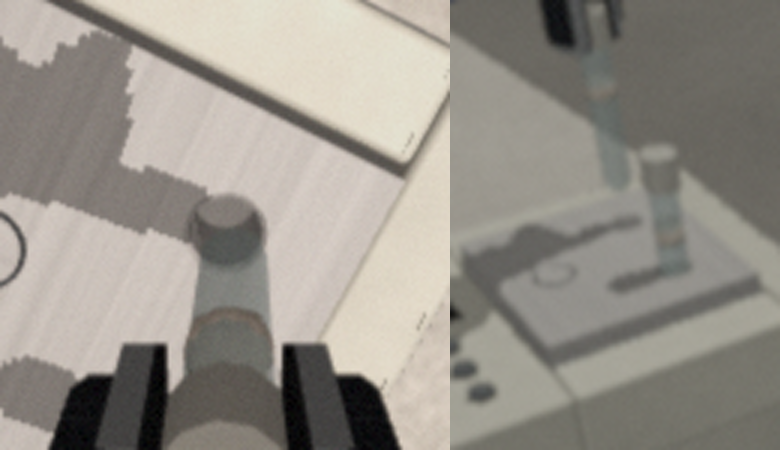

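The tip sits directly over the well: the fit gives (0.5895,0.2555), and the well from the crop at (276,216) is about (0.589,0.255). I'll insert it, watching the force.

Request:
drive_tool(
  increments=[
    [[0,0,-8],[0,0,0],0],
    [[0,0,-8],[0,0,0],0],
    [[0,0,-6],[0,0,0],0],
    [[0,0,-5],[0,0,0],0],
    [[0,0,-5],[0,0,0],0],
    [[0,0,0],[0,0,0],0],
  ],
)

```text
clock: 9.05
eef_pos: [0.5856, 0.2542, 0.1624]
tool_rot: [0.564, 0.826, -0.001, -0.001]
ft_force: [0.0, -0.1, 0.2]
grip_width: 0.018
grasp_force: 59.0
```

Request:
drive_tool(
  increments=[
    [[0,0,-5],[0,0,0],0],
    [[0,0,-5],[0,0,0],0],
    [[0,0,-5],[0,0,0],0],
    [[0,0,0],[0,0,0],0],
    [[0,0,0],[0,0,0],0],
  ],
)

```text
clock: 9.47
eef_pos: [0.5861, 0.2544, 0.1488]
tool_rot: [0.564, 0.826, -0.0, -0.0]
ft_force: [0.1, -0.5, -0.7]
grip_width: 0.0181
grasp_force: 59.0
```

Request:
drive_tool(
  increments=[
    [[0,0,-4],[0,0,0],0],
    [[0,0,-3],[0,0,0],0],
    [[0,0,0],[0,0,0],0],
    [[0,0,0],[0,0,0],0],
  ],
)

```text
clock: 9.8
eef_pos: [0.5863, 0.2545, 0.142]
tool_rot: [0.564, 0.826, -0.0, -0.0]
ft_force: [1.1, 0.4, -1.1]
grip_width: 0.0177
grasp_force: 59.0
```

Request:
drive_tool(
  increments=[
    [[0,0,-2],[0,0,0],0],
    [[0,0,0],[0,0,0],0],
    [[0,0,0],[0,0,0],0],
  ],
)

```text
clock: 10.05
eef_pos: [0.5864, 0.2545, 0.1403]
tool_rot: [0.564, 0.826, -0.0, -0.0]
ft_force: [0.6, 0.0, -0.6]
grip_width: 0.0178
grasp_force: 59.0
```

Request:
drive_tool(
  increments=[
    [[0,0,-1.5],[0,0,0],0],
    [[0,0,0],[0,0,0],0],
    [[0,0,0],[0,0,0],0],
  ],
)

```text
clock: 10.3
eef_pos: [0.5864, 0.2546, 0.1388]
tool_rot: [0.564, 0.826, -0.0, -0.0]
ft_force: [-0.9, 0.3, -0.5]
grip_width: 0.0177
grasp_force: 59.0
```

Request:
drive_tool(
  increments=[
    [[0,0,-1],[0,0,0],0],
    [[0,0,0],[0,0,0],0],
    [[0,0,0],[0,0,0],0],
  ],
)

```text
clock: 10.55
eef_pos: [0.5866, 0.2546, 0.1384]
tool_rot: [0.564, 0.826, 0.0, 0.0]
ft_force: [-0.9, 0.5, 3.9]
grip_width: 0.0175
grasp_force: 59.3
```

Request:
drive_tool(
  increments=[
    [[0,0,-1],[0,0,0],0],
    [[0,0,0],[0,0,0],0],
    [[0,0,0],[0,0,0],0],
  ],
)

```text
clock: 10.8
eef_pos: [0.5869, 0.2547, 0.1383]
tool_rot: [0.564, 0.826, 0.001, 0.001]
ft_force: [-0.8, -0.6, 6.5]
grip_width: 0.0179
grasp_force: 59.7
```

Request:
drive_tool(
  increments=[
    [[0,0,0],[0,0,0],0.3],
    [[0,0,0],[0,0,0],0.4],
    [[0,0,0],[0,0,0],0.6],
    [[0,0,0],[0,0,0],1],
    [[0,0,0],[0,0,0],1],
    [[0,0,0],[0,0,0],1],
    [[0,0,0],[0,0,0],1],
    [[0,0,0],[0,0,0],1],
  ],
)

```text
clock: 11.47
eef_pos: [0.5864, 0.2545, 0.1367]
tool_rot: [0.564, 0.826, -0.0, -0.0]
ft_force: [-0.2, -0.0, 0.3]
grip_width: 0.0854
grasp_force: 0.0
```

Request:
drive_tool(
  increments=[
    [[0,0,15],[0,0,0],1],
    [[0,0,25],[0,0,0],1],
    [[0,0,30],[0,0,0],1],
    [[0,0,30],[0,0,0],1],
    [[0,0,20],[0,0,0],1],
    [[0,0,0],[0,0,0],1],
    [[0,0,0],[0,0,0],1],
  ],
)

```text
clock: 12.05
eef_pos: [0.5873, 0.2549, 0.2586]
tool_rot: [0.564, 0.826, 0.002, 0.001]
ft_force: [-0.2, -0.4, -0.7]
grip_width: 0.0855
grasp_force: 0.0
```

Run:
```python
from h import *
np.set_printoptions(precision=4,suppress=True)
print(get_obs()["eef_pos"])
C=[camera(n) for n in("wrist","side","scene")]
c,s=C[:2]
crop=lambda i,x,y,w,h,W,H:cv2.resize(i["image"][y:y+h,x:x+w],(W,H),interpolation=2)
cv2.imwrite("pics/g4.png",np.hstack([crop(c,150,100,200,200,400,400),crop(s,90,90,160,160,400,400)])[:,:,::-1])
for i in C:
    for q in("sample","probe"):
        for r in silhouettes(q,i)[:3]: print(q,round(r["conf"],2),r["bbox"])
    print("tops free/loaded",proj(i,[.589,.255,.16]),proj(i,[.583,.190,.16]))
```

```text
[0.5873 0.2549 0.2586]
sample 0.91 [257.0, 190.8, 282.3, 235.3]
tops free/loaded [275.7884 217.7484] [239.7491 286.9376]
sample 0.61 [167.3, 117.0, 182.4, 154.4]
sample 0.35 [260.3, 147.6, 285.8, 192.3]
probe 0.83 [329.6, 239.2, 347.6, 298.0]
tops free/loaded [171.6356 119.0966] [185.7852 130.5651]
sample 0.76 [361.9, 125.7, 374.2, 149.0]
sample 0.36 [335.8, 219.1, 369.4, 263.7]
probe 0.69 [132.4, 197.4, 153.5, 233.6]
probe 0.24 [338.5, 136.4, 353.2, 163.0]
tops free/loaded [374.8986 126.5627] [345.6984 134.5624]
```

View pics/g4.png

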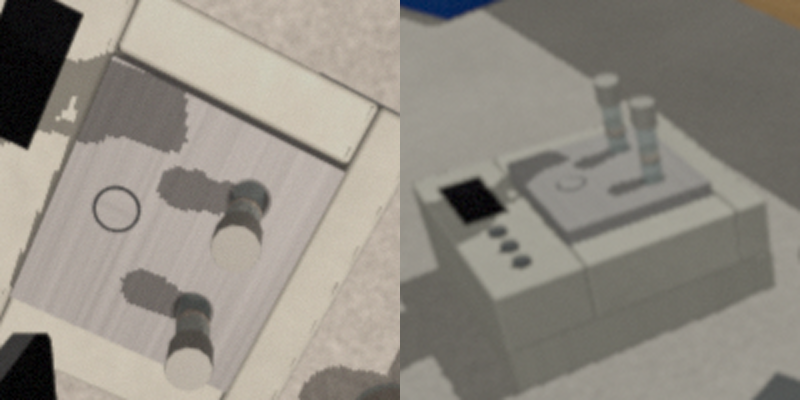

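The sample stands at full depth, level with its twin: cap tops at crop (606,80) and (643,103). It leans slightly within the well's play. The ring is at full-image wrist (208,204.5). Next I'll fetch the probe.

Run:
```python
from h import *
np.set_printoptions(precision=4,suppress=True)
for _ in range(2):
    c=camera("wrist");o=get_obs();p=proj(c,[.5303,.2256,.095])
    g=cv2.cvtColor(c["image"],cv2.COLOR_RGB2GRAY)[180:230,185:235]
    g=cv2.resize(g,None,fx=4,fy=4,interpolation=2)
    t=cv2.adaptiveThreshold(cv2.GaussianBlur(g,(5,5),0),255,0,1,51,8)
    ct=[k for k in cv2.findContours(t,1,2)[0] if 60<cv2.boundingRect(k)[2]<130 and 60<cv2.boundingRect(k)[3]<130]
    print(p,o["eef_pos"])
    for k in ct:
        e=cv2.fitEllipse(k);u=np.array(e[0])/4+[185,180]-.4;print(u,e[1],onz(c,u,.095))
    print("well",onz(c,(274.5,199.5),.095))
```

```text
[208.905  205.9911] [0.5863 0.2545 0.2562]
[209.6832 204.7073] (76.86141204833984, 81.54497528076172) [0.5306 0.2271 0.095 ]
[209.7383 204.6557] (96.53508758544922, 101.11143493652344) [0.5306 0.2271 0.095 ]
well [0.5863 0.2543 0.095 ]
[208.7691 205.9447] [0.5863 0.2545 0.2564]
[209.5342 204.712 ] (76.65116119384766, 81.45624542236328) [0.5306 0.227  0.095 ]
[209.5755 204.6304] (95.85548400878906, 101.28746032714844) [0.5306 0.2271 0.095 ]
well [0.5865 0.2543 0.095 ]
```

Request:
drive_tool(
  increments=[
    [[-1,-15,0],[0,0,0],1],
    [[-2,-30,0],[0,0,0],1],
    [[-2,-38,0],[0,0,0],1],
    [[-2,-38,0],[0,0,0],1],
    [[-2,-38,0],[0,0,0],1],
    [[-2,-38,0],[0,0,0],1],
    [[-2,-38,0],[0,0,0],1],
    [[-2,-38,0],[0,0,0],1],
  ],
)

```text
clock: 13.27
eef_pos: [0.5711, -0.0201, 0.257]
tool_rot: [0.564, 0.826, 0.0, 0.0]
ft_force: [1.5, -0.0, -0.5]
grip_width: 0.0854
grasp_force: 0.0
```

Request:
drive_tool(
  increments=[
    [[-2,-38,0],[0,0,0],1],
    [[-2,-38,0],[0,0,0],1],
    [[-2,-38,0],[0,0,0],1],
    [[-2,-38,0],[0,0,0],1],
    [[-2,-30,0],[0,0,0],1],
    [[-1,-25,0],[0,0,0],1],
    [[0,0,0],[0,0,0],1],
    [[0,0,0],[0,0,0],1],
  ],
)

```text
clock: 13.93
eef_pos: [0.5601, -0.2269, 0.2565]
tool_rot: [0.565, 0.825, 0.0, -0.0]
ft_force: [-0.7, -0.0, 0.8]
grip_width: 0.0855
grasp_force: 0.0
```

Run:
```python
from h import *
np.set_printoptions(precision=4,suppress=True)
C=[camera(n) for n in("wrist","side","scene")];print(get_obs()["eef_pos"])
for i in C:
    for r in silhouettes("probe",i)[:1]:
        m=regmid(r["region"]);print(round(r["conf"],2),r["bbox"],m[::6].astype(int).tolist())
    print("top, flange",proj(i,[.561,-.225,.16]),proj(i,[.561,-.225,.074]))
```

```text
[ 0.5605 -0.2245  0.2569]
0.93 [265.5, 181.2, 289.4, 227.6] [[277, 180], [277, 186], [277, 192], [276, 198], [277, 204], [278, 210], [277, 216], [277, 222]]
top, flange [276.2674 215.9496] [275.7825 193.3315]
0.59 [329.8, 234.8, 348.2, 300.6] [[340, 238], [340, 244], [339, 250], [339, 256], [338, 262], [338, 268], [337, 274], [337, 280], [336, 286], [336, 292]]
top, flange [340.8393 243.1495] [336.4187 289.8514]
0.93 [131.2, 196.0, 155.9, 231.6] [[139, 195], [139, 201], [141, 207], [144, 213], [146, 219], [149, 225], [149, 231]]
top, flange [137.8155 198.654 ] [149.314  226.0426]
```

Request:
drive_tool(
  increments=[
    [[0.5,-0.5,-25],[0,0,0],1],
    [[0,0,-30],[0,0,0],1],
    [[0,0,-30],[0,0,0],1],
    [[0,0,-30],[0,0,0],1],
    [[0,0,-20],[0,0,0],1],
    [[0,0,-10],[0,0,0],1],
    [[0,0,0],[0,0,0],1],
    [[0,0,0],[0,0,0],1],
  ],
)

```text
clock: 14.9
eef_pos: [0.5613, -0.2255, 0.1123]
tool_rot: [0.564, 0.826, 0.0, 0.0]
ft_force: [-0.1, -0.2, -0.2]
grip_width: 0.0854
grasp_force: 0.0
```

Request:
drive_tool(
  increments=[
    [[0,0,0],[0,0,0],0.5],
    [[0,0,0],[0,0,0],0.3],
    [[0,0,0],[0,0,0],0.1],
    [[0,0,0],[0,0,0],0],
    [[0,0,0],[0,0,0],0],
    [[0,0,0],[0,0,0],0],
    [[0,0,0],[0,0,0],0],
    [[0,0,0],[0,0,0],0],
  ],
)

```text
clock: 15.57
eef_pos: [0.5612, -0.2261, 0.1124]
tool_rot: [0.564, 0.826, 0.0, 0.0]
ft_force: [-0.6, 0.1, 2.8]
grip_width: 0.0166
grasp_force: 58.3
```

Request:
drive_tool(
  increments=[
    [[0,0,8],[0,0,0],0],
    [[0,0,15],[0,0,0],0],
    [[0,0,20],[0,0,0],0],
    [[0,0,25],[0,0,0],0],
    [[0,0,25],[0,0,0],0],
    [[0,0,25],[0,0,0],0],
    [[0,0,12],[0,0,0],0],
    [[0,0,0],[0,0,0],0],
  ],
)

```text
clock: 16.23
eef_pos: [0.5624, -0.2266, 0.2459]
tool_rot: [0.564, 0.826, 0.001, 0.003]
ft_force: [1.5, 0.3, -0.2]
grip_width: 0.0165
grasp_force: 58.8
```

Request:
drive_tool(
  increments=[
    [[-1,15,5],[0,0,0],0],
    [[-2,28,5],[0,0,0],0],
    [[-3,36,0],[0,0,0],0],
    [[-3,36,0],[0,0,0],0],
    [[-3,36,0],[0,0,0],0],
    [[-3,36,0],[0,0,0],0],
    [[-3,36,0],[0,0,0],0],
    [[-3,36,0],[0,0,0],0],
  ],
)

```text
clock: 16.9
eef_pos: [0.5381, 0.0353, 0.2502]
tool_rot: [0.564, 0.826, -0.001, -0.001]
ft_force: [0.9, -0.2, -0.5]
grip_width: 0.0168
grasp_force: 58.8
```

Request:
drive_tool(
  increments=[
    [[-2,36,0],[0,0,0],0],
    [[-2,36,0],[0,0,0],0],
    [[-2,36,0],[0,0,0],0],
    [[-2,36,0],[0,0,0],0],
    [[-2,30,0],[0,0,0],0],
    [[-1,15,0],[0,0,0],0],
    [[0,6,0],[0,0,0],0],
    [[0,0,0],[0,0,0],0],
  ],
)

```text
clock: 17.57
eef_pos: [0.528, 0.229, 0.2505]
tool_rot: [0.563, 0.826, -0.001, -0.001]
ft_force: [0.3, -0.2, -1.5]
grip_width: 0.0166
grasp_force: 58.8
```

Request:
drive_tool(
  increments=[
    [[0,0,-10],[0,0,0],0],
    [[0,0,-15],[0,0,0],0],
    [[0,0,-15],[0,0,0],0],
    [[0,0,-5],[0,0,0],0],
    [[0,0,0],[0,0,0],0],
    [[0,0,0],[0,0,0],0],
    [[0,0,0],[0,0,0],0],
  ],
)

```text
clock: 18.15
eef_pos: [0.5296, 0.2275, 0.2077]
tool_rot: [0.565, 0.825, 0.001, 0.0]
ft_force: [-0.6, -0.4, -0.6]
grip_width: 0.0165
grasp_force: 58.8
```

Run:
```python
from h import *
np.set_printoptions(precision=4,suppress=True)
C=[camera(n) for n in("wrist","side","scene")];o=get_obs();e=o["eef_pos"];print(e,o["tool_rot"],o["ft_force"])
c,s,k=C
for i in C:
    for r in silhouettes("probe",i)[:1]:
        m=regmid(r["region"]);print(round(r["conf"],2),r["bbox"],m[::5].astype(int).tolist())
    f=e-[0,0,.0944];print("foot,ring,top",proj(i,f),proj(i,[.5306,.2271,.095]),proj(i,f+[0,0,.145]))
crop=lambda i,x,y,w,h,W,H:cv2.resize(i["image"][y:y+h,x:x+w],(W,H),interpolation=2)
cv2.imwrite("pics/p1.png",np.hstack([crop(c,200,140,150,150,400,400),crop(s,110,90,100,100,400,400)])[:,:,::-1])
```

```text
[0.5295 0.228  0.2078] [0.5643 0.8256 0.0008 0.0005] [-0.5794 -1.0747 -1.4278]
0.62 [247.9, 211.4, 299.5, 353.6] [[275, 210], [275, 215], [275, 220], [275, 225], [275, 230], [275, 235], [275, 240], [275, 245], [275, 250], [275, 255], [275, 260], [274, 265], [274, 270], [274, 275], [274, 280], [274, 285], [274, 290], [274, 295], [274, 300], [274, 305], [274, 310], [273, 315], [272, 320], [273, 325], [275, 330], [274, 335], [275, 340], [274, 345], [274, 350]]
foot,ring,top [274.2168 217.8289] [275.0074 213.1489] [274.7045 339.6478]
0.6 [143.2, 80.2, 157.0, 152.6] [[141, 81], [142, 86], [144, 91], [145, 96], [146, 101], [147, 106], [148, 111], [146, 116], [147, 121], [150, 126], [149, 131], [151, 136], [152, 141], [153, 146], [154, 151]]
foot,ring,top [155.5015 154.3173] [158.0604 162.4774] [139.0197  81.1088]
0.17 [338.1, 136.3, 354.6, 162.1] [[347, 133], [346, 138], [345, 143], [343, 148], [343, 153], [341, 158]]
foot,ring,top [344.7469 129.5184] [343.4946 136.1981] [355.216   72.1769]
```

View pics/p1.png

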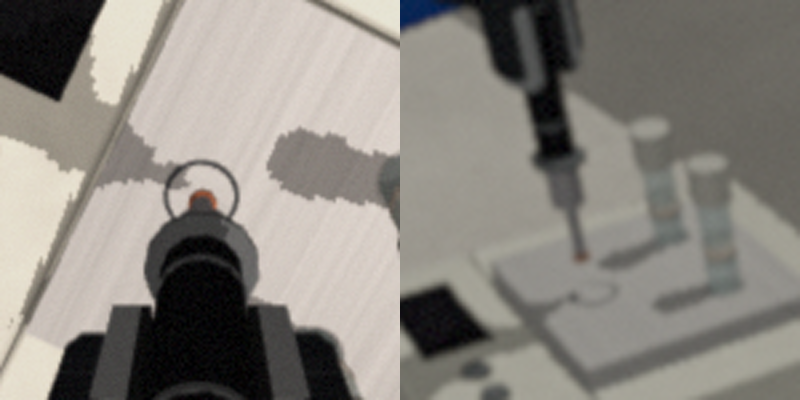

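The foot at crop (202,202) is about 2 mm short of the ring centre (201,195), and hovers about 18 mm up in both views. I'll correct slightly and lower.

Request:
drive_tool(
  increments=[
    [[0.5,-1.5,-4],[0,0,0],0],
    [[0,0,-5],[0,0,0],0],
    [[0,0,-4],[0,0,0],0],
    [[0,0,-1],[0,0,0],0],
    [[0,0,0],[0,0,0],0],
    [[0,0,0],[0,0,0],0],
    [[0,0,0],[0,0,0],0],
  ],
)

```text
clock: 19.03
eef_pos: [0.5295, 0.2266, 0.1929]
tool_rot: [0.564, 0.826, 0.0, 0.0]
ft_force: [0.3, 0.4, -1.7]
grip_width: 0.0168
grasp_force: 58.8
```

Run:
```python
from h import *
np.set_printoptions(precision=4,suppress=True)
F=[];E=[]
for j in range(6):
    c=camera("wrist");o=get_obs();F.append(o["ft_force"]);E.append(o["eef_pos"])
s=camera("side");print(np.mean(E,0),np.std(E,0),np.mean(F,0))
f=np.mean(E,0)-[0,0,.0944];print(proj(c,f),proj(c,[.5306,.2271,.095]),proj(s,f),proj(s,[.5306,.2271,.095]))
crop=lambda i,x,y,w,h,W,H:cv2.resize(i["image"][y:y+h,x:x+w],(W,H),interpolation=2)
cv2.imwrite("pics/p2.png",np.hstack([crop(c,250,185,50,50,400,400),crop(s,135,130,50,50,400,400)])[:,:,::-1])
```

```text
[0.5296 0.2266 0.193 ] [0. 0. 0.] [ 0.1253 -0.2858 -1.0534]
[274.1414 218.5227] [275.6392 217.1499] [157.3382 161.1588] [158.0604 162.4774]
```

View pics/p2.png

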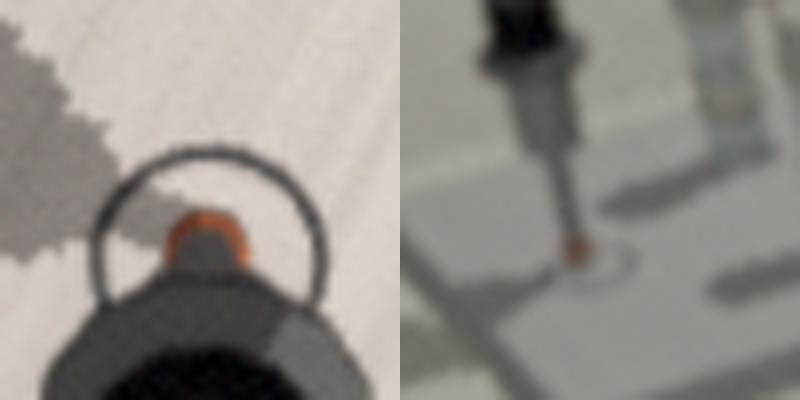

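The foot at crop (207,248) is about 1.5–2 mm past the ring centre (209,260) along the row, with a gap of about 3.5 mm. I'll trim and then press.

Request:
drive_tool(
  increments=[
    [[1,-1.5,0],[0,0,0],0],
    [[0,0,0],[0,0,0],0],
    [[0,0,-2],[0,0,0],0],
    [[0,0,-2],[0,0,0],0],
    [[0,0,-1],[0,0,0],0],
    [[0,0,0],[0,0,0],0],
    [[0,0,0],[0,0,0],0],
    [[0,0,0],[0,0,0],0],
  ],
)

```text
clock: 20.05
eef_pos: [0.5306, 0.2251, 0.188]
tool_rot: [0.564, 0.826, 0.0, 0.0]
ft_force: [0.1, 0.5, 0.2]
grip_width: 0.0168
grasp_force: 58.9
```

```bash
cat > m.py <<'E'
from h import *
np.set_printoptions(precision=4,suppress=True)
F=[];E=[]
for j in range(8):
    c=camera("wrist");o=get_obs();F.append(o["ft_force"]);E.append(o["eef_pos"])
print(np.mean(E,0),np.mean(F,0),np.std(F,0))
E
python3 m.py
```

```text
[0.5306 0.2251 0.188 ] [0.6149 0.1076 0.4134] [0.3072 0.3381 0.4446]
```

Request:
drive_tool(
  increments=[
    [[0,0,-1],[0,0,0],0],
    [[0,0,-1],[0,0,0],0],
    [[0,0,0],[0,0,0],0],
    [[0,0,0],[0,0,0],0],
  ],
)

```text
clock: 20.78
eef_pos: [0.5306, 0.2251, 0.1859]
tool_rot: [0.564, 0.826, 0.0, 0.0]
ft_force: [0.3, -0.2, 1.1]
grip_width: 0.017
grasp_force: 58.9
```

```bash
python3 m.py
python3 - <<'E'
from h import *
c=camera("wrist");s=camera("side")
crop=lambda i,x,y,w,h,W,H:cv2.resize(i["image"][y:y+h,x:x+w],(W,H),interpolation=2)
cv2.imwrite("pics/p3.png",np.hstack([crop(c,250,185,50,50,400,400),crop(s,135,130,50,50,400,400)])[:,:,::-1])
E
```

```text
[0.5306 0.2251 0.1859] [0.6562 0.2502 0.9472] [0.4281 0.7097 0.424 ]
```

View pics/p3.png

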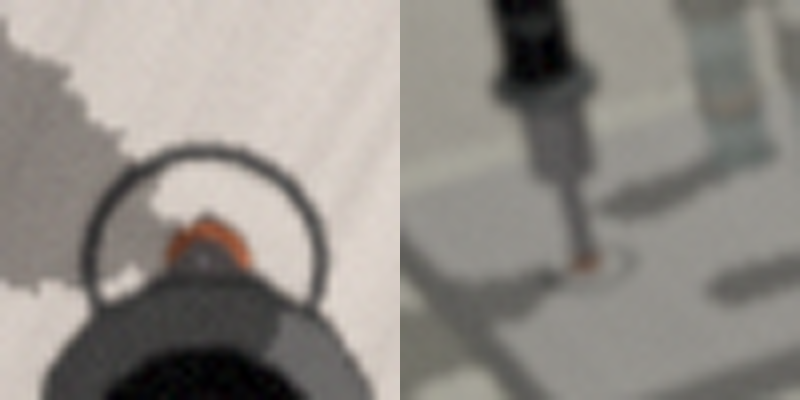

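The foot at (208,259) sits within about 1 mm of the ring centre (205,262). The contact force is about 2 N over the free reading, so the tip is about 3.5 mm in. Handing in.

```bash
python3 -c "
from workcell import *
print(job_done())"
```

```text
the job is handed in; nothing more can be done
None
```

The sample is seated and released in the empty well, and the probe is held upright in the ring at about 2 N (tip roughly 3.5 mm in, by my estimate); the job is handed in, with no verdict returned.

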